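Draw the hopper gate and set the brush block in its cradle

ROBOT

A 6-joint arm with a two-finger parallel gripper is mounted at the origin on a cart in front of the work surface, level with it; the furniture and walls round the work are solid. World frame = base frame: x ahead of the robot, y to its left, z up, the work surface at z = 0. Lengths are in m, angles in rad, forces in N, time in s.
With the tool pointing down it reaches from about 0.425 to 0.95 m from the base axis. Payload 3.5 kg.
Tool frame: the origin (TCP) lies at the very end of the fingers, on their centre line; the grasp point (between the pads) lies 19 mm behind it (ctrl.grip_point_offset is the distance from the TCP to the grasp point, in m); z points along the fingers, y is the line along which they close (so a half turn about z gives the same grasp; the last joint's range is limited). The gripper opens to 85 mm and grips with 20 to 120 N. Pads are 22 mm wide; open, the fingers measure 114 mm over their backs; the gripper's body (76 mm by 85 mm) begins 54 mm behind the grasp point. The pads swing forward as they close: fully open they stand 13 mm farther back than shut.
Start: joints at [-1.441, 0.286, 1.577, -0, 1.279, -0.15], TCP at [0.186, -0.649, 0.203] pointing down, gripper open.
Joint ranges: [-2.77, 2.77], [-0.9, 2.22], [0.21, 2.48], [-1.53, 4.67], [0.24, 2.81], [-2.84, 2.84]. Speed limits (rad/s): [2.79, 2.79, 3.14, 3.14, 3.14, 3.14].

INTERFACE

Orientations are given as a unit quaternion [x, y, z, w].
In Python, from plant import telemetry, vision, ctrl gives the robot as it stands.
- The arm moves only by the tool arm_command, never from a script. Its argument "series" is one flat list of numbers, 7 for each row, row after row: the shift along the tool's x, y, z in cm, then the turn, a rotation vector about the tool's x, y, z in degrees, then the closure, from 0 (fully open) to 1 (shut). A call has 1 to 10 rows; each row is the pose to reach, as a shift and turn from the pose commanded when the call began, along the tool's axes at that moment; what a row does not reach only later rows make up. A row lasts 1/12 s, in which the tool goes at most 41.7 mm and 7.16 degrees, less where a joint would pass 70% of its speed; a pose out of reach is approached as far as the arm can. A call with a gripper value outside its range is refused whole. The fingers move at their own pace and stop on an object; "force" is the grip in N (left out, the last holds). Time passes only in rows, so rows that repeat a pose let the fingers close. It gives the time, the measured TCP pose, the force, the opening and the grip force at its end, in the units of the state.
- telemetry.get_state(): the state, without advancing time (a new reading comes with each control period).
- vision.read_camera(name): name is "side" or "top"; returns a dict with "color" (420x560x3 uint8, blue, green, red), "K" (3x3 intrinsics, pixels), "D" ([k1, k2, p1, p2, k3] as OpenCV has them; the pictures are not rectified), "rvec" (rotation vector, rad) and "tvec" (3), from world to camera coordinates, as OpenCV has them. Camera axes: x right, y down, z forward; pixel columns grow to the right and rows downward; lengths in m; the calibration is good to about 2 mm. A picture is of the moment at which its call begins. There is no depth.
- ctrl.sign_off(): hands the job in; it is judged then, once.
The state is a dict: "time": time; "qpos": joint angles; "dq": joint speeds; "joint_efforts": joint torques, N m; "eef_pos": TCP position; "tcp_rot": TCP orientation; "contact_force": force on the tool from outside, world axes, zero at the start; "wrist_torque": the same for the moment, N m; "opening": opening from 0.0 (shut) to 1.0 (fully open); "finger_force": force on a finger pad.
Only numpy, scipy, OpenCV 4.12 (cv2) and the standard library are available. Lean on these libraries where they do the work, as an engineer would, in place of code of your own. Each camera call takes 0.05 s, during which the arm holds its last target. There are 200 camera calls.

TASK

Draw the hopper's slide gate out until you feel it hit its end stop (pull gently, do not wrench it) and leave it drawn right out, so that the wooden brush block slides down the chute. Take the block from the foot of the chute, put it down flat on the open bench and let go, then take it again by its two ends and set it fully down between the cheeks of the wooden cradle, flat and centred, without dropping it in. Leave the other things on the bench where they are.

Things in the scene. Friction and masses are not known exactly. Their poses are not given: they have to be found in the camera images.
- hopper: Fixed feed hopper with a slick sloping chute, wood and aluminium. Origin on the bench top (z = 0) under the centre of the chute's level foot, z up. From the foot (x = -34 to 34 mm) the chute climbs toward +x, 30 mm at 17 degrees, then at 34 degrees to x = 178 mm (under 180 mm high); its walls are 50 mm high, inside width 48 mm. Gate guide bar: x = 50 to 100, y = 30 to 211 mm, up to 55 mm high.
- chute_foot (a point): Centre of the foot's floor, 14 mm above the bench; axes as the hopper's. Round the foot stand two low side rails, 6 mm thick, tops 28 mm above the bench, and at x = -34 to -44 mm an end wall, top 64 mm above the bench, against which the block comes to rest.
- gate: Slide gate, steel plate 4 mm thick across the slope just above the foot. It slides only along the hopper's +y (out), with about 3 N of friction, and stays where it is left. Its origin coincides with the hopper's when the gate is shut and moves along +y as it is drawn. The block is let go after about 48 mm of travel.
- gate_grip (a point): Point on the gate's upright round wooden handle, diameter 16 mm, top 23 mm above this point, free to be pinched from about 20 mm below it up to the top; when the gate is shut the handle has its axis 54 mm from the chute's side wall and this point is 97 mm above the bench. Axes as the hopper's.
- gate_edge (a point): Middle of the gate's outer edge, which meets the end stop.
- end_stop: Steel stop, 16 mm thick, 24 mm high, clamped across the guide bar; where it is clamped varies: the gate has 64 to 84 mm of travel before meeting it. It gives a little under load. The gate is against it when it presses with more than 2 N; over 60 N is wrenching.
- stop_face (a point): Middle of the end stop's face toward the gate; gate_edge meets it.
- block_centre (a point): Centre of the brush block: loose, pale wood, 62 x 44 x 38 mm (x, y, z), dark dots on top, 60 to 130 g. At first it lies on the slope behind the gate; let go, it slides to the foot and stops level, top up, x along the hopper's x, centre 33 mm above the bench. There it can be taken only across its 44 mm width, above the side rails.
- cradle: Fixed wooden cradle. Origin under its centre on the bench, z up. Base 50 x 94 mm, 12 mm thick; two upright cheeks 50 mm long (along x), 10 mm thick, 50 mm apart, tops 69 mm above the bench, slightly flared; ends (+x, -x) open. The block lies in it long side along x, either way round, standing out 6 mm at each end; the cheeks leave no room for fingers at its sides.
- cradle_seat (a point): Centre of the cradle's floor, 12 mm above the bench; the seated block's centre is 19 mm above it. Axes as the cradle's. The bench top between cradle and chute foot, round x = 0.435, y = 0 in the robot's frame, is always clear for 45 mm all round.
- oil_can: Bystander: small oil can standing, body 62 mm across, with a bent spout, 147 mm high. Origin under its centre.
- height_gauge: Bystander: stepped beech gauge, 50 x 90 x 47 mm. Origin under its centre.
- brush_08: Bystander: small flat paint brush lying flat, 132 mm long along its x, 26 mm wide, 13 mm high. Origin under its centre.
- tally_counter: Bystander: metal hand counter, 55 x 58 x 29 mm. Origin under its centre.
- tin_can: Bystander: tin can standing, 74 mm across, 85 mm high. Origin under its centre.
Not all that is in view belongs to the job. Leave any pink look-alike of the cradle alone.

How it is judged:
On the way, in this order (a step that is already met when the one before it is completed fails the run):
1. the gate is drawn out against its end stop (contact force between gate and end_stop above 2 N and distance between gate_edge and stop_face below 0.005 m), for 0.1 s.
2. the block lies flat and let go on the open bench (height (world z) of block_centre between 0.015 and 0.023 m and angle between block_centre's own z axis and vertical below 0.1 rad and contact force between the fingers and brush_block below 0.1 N and linear speed of brush_block below 0.02 m/s), for 0.1 s.
At the end, for the whole second after the job is handed in: The block lies flat, top up, on the cradle's floor between the cheeks, long side along the cradle (within 0.2 rad), centred within 10 mm along it and 6 mm across, at rest and let go; the gate is still drawn, within 12 mm of its end stop (z of block_centre in the frame of cradle_seat between 0.015 and 0.023 m and x of block_centre in the frame of cradle_seat between -0.01 and 0.01 m and y of block_centre in the frame of cradle_seat between -0.006 and 0.006 m and angle between the x axis of block_centre and the x axis of cradle_seat, either way round below 0.2 rad and angle between block_centre's own z axis and vertical below 0.08 rad and linear speed of brush_block below 0.02 m/s and distance between gate_edge and stop_face below 0.012 m); the robot touches nothing.
It fails at once if the block is dropped into the cradle from more than 10 mm (horizontal distance between block_centre and cradle_seat below 0.03 m and z of block_centre in the frame of cradle_seat between 0.029 and 0.12 m and contact force between the fingers and brush_block below 0.1 N).
It fails at once if the gate is wrenched against its stop (more than 60 N) (contact force between gate and end_stop above 60 N).
It fails at once if another thing on the bench is moved by more than 30 mm (distance of any of oil_can, height_gauge, brush_08, tally_counter, tin_can from where it was at the start of the episode above 0.03 m).
It also fails if it takes over 61 s, if anything falls off the work surface, if the arm or the gripper's body presses on something with over 40 N, if the wrist force passes 120 N, or if a joint passes its speed limit or range.

## Working session

There is one attempt and no reset: what is moved stays moved. The work goes in short steps, Python scripts to look and compute and a tool call to move; the robot and the scene stay as the last step left them, time stands still between calls to the robot, and variables do not carry over. Pictures are saved under pics/ and viewed, at most 10 in all, crops included, and the job is handed in when it is done.

Besides the shell and the picture viewer there is one more tool, called after "Call:" as name(argument=value, ...), one argument or row to a line, values as JSON. arm_command: Moves the arm, as the interface text tells. Its arguments: {"type":"object","properties":{"series":{"type":"array","items":{"type":"number"}},"force":{"type":"number"}},"required":["series"]}

```bash
ls; mkdir -p pics; cat > h.py <<'E'
import numpy as np, cv2
from scipy.spatial.transform import Rotation as R
from plant import telemetry, vision, ctrl
def ray(c,px):
    u=cv2.undistortPoints(np.array(px,float).reshape(-1,1,2),c['K'],c['D']).reshape(-1,2)
    Rm=cv2.Rodrigues(np.array(c['rvec'],float))[0]; t=np.array(c['tvec'],float).reshape(3)
    return -Rm.T@t, np.c_[u,np.ones(len(u))]@Rm
def onz(c,px,z):
    o,d=ray(c,px); return o+d*((z-o[2])/d[:,2])[:,None]
def proj(c,P): return cv2.projectPoints(np.array(P,float).reshape(-1,1,3),np.array(c['rvec'],float),np.array(c['tvec'],float),c['K'],c['D'])[0].reshape(-1,2)
def grab(n): 
    c=vision.read_camera(n); 
    for k in('K','D'): c[k]=np.array(c[k],float)
    return c
def rel(target,yaw=None):
    """cm shift in tool axes to TCP target; turn (deg rotvec tool axes) to tool down with tool y at world yaw"""
    s=telemetry.get_state(); r=R.from_quat(s['tcp_rot'])
    print('shift',np.round(r.inv().apply(np.array(target)-s['eef_pos'])*100,2))
    if yaw is not None:
        y=np.array([np.cos(yaw),np.sin(yaw),0])
        for sg in(1,-1):
            z=np.array([0,0,-1.]);g=R.from_matrix(np.c_[np.cross(sg*y,z),sg*y,z])
            print('turn',np.round((r.inv()*g).as_rotvec(degrees=True),1))
E
python3 - <<'E'
from h import *
for n in('top','side'):
    c=grab(n); cv2.imwrite(f'pics/{n}0.png',c['color']); o,_=ray(c,[[280,210]]); print(n,o,onz(c,[[280,210]],0))
print(telemetry.get_state())
E
```

```text
pics
top [0.3436787  0.11834823 1.03055297] [[0.57465177 0.12442749 0.        ]]
side [0.17001579 0.80293806 0.64999299] [[0.59180054 0.07239658 0.        ]]
{'time': 0.1, 'qpos': array([-1.44099088e+00,  2.87111698e-01,  1.57808158e+00,  1.50466262e-05,
        1.27862423e+00, -1.50008060e-01]), 'dq': array([-0.00072991, -0.00290169, -0.00274545, -0.0005808 , -0.00065315,
        0.00054579]), 'joint_efforts': array([ 6.96899206e-04, -4.07296586e+01, -2.93699616e+01, -1.54247277e-04,
        3.40578576e-03,  2.86911188e-06]), 'eef_pos': array([ 0.18635686, -0.64805518,  0.2020349 ]), 'tcp_rot': array([ 9.90228694e-01,  1.39448541e-01,  1.84384477e-05, -1.11229525e-03]), 'contact_force': array([-0.35384016, -0.38697476, -0.14969267]), 'wrist_torque': array([0.04905256, 0.07320026, 0.02928296]), 'finger_force': 0.0, 'opening': 0.9966531925630352}
```

View pics/top0.png

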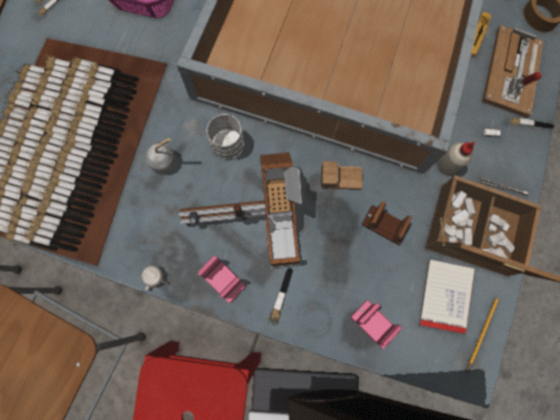

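View pics/side0.png

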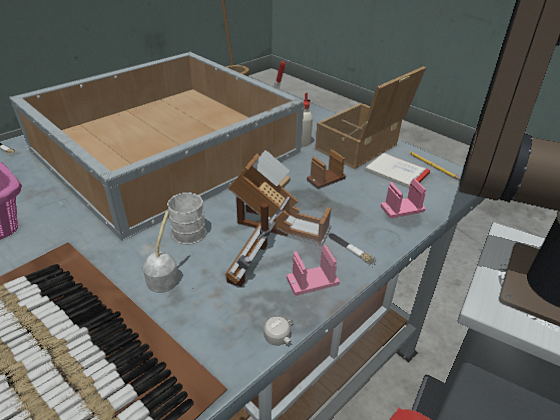

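Top view: the hopper runs from about (277,160) to its foot at (284,250), with the guide bar left to (182,214). The cradle candidates are brown (388,222), pink (222,280) and pink (377,325). The brown wooden one fits, because the pink ones are look-alikes. I'll confirm with an enlarged crop.

```bash
python3 - <<'E'
from h import *
a=cv2.imread('pics/top0.png')[145:275,170:420]; b=cv2.imread('pics/side0.png')[140:290,215:365]
a=cv2.resize(a,None,fx=3.2,fy=3.2,interpolation=cv2.INTER_CUBIC)
cv2.imwrite('pics/c1.png',a)
cv2.imwrite('pics/c2.png',cv2.resize(b,None,fx=4,fy=4,interpolation=cv2.INTER_CUBIC))
E
```

```text
(no output)
```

View pics/c1.png

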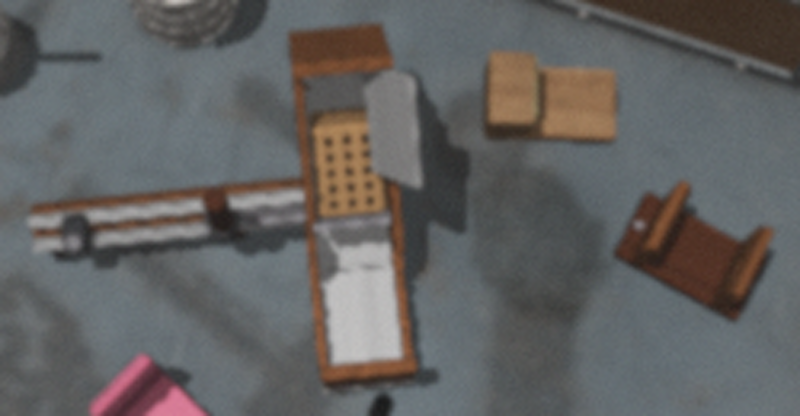

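View pics/c2.png

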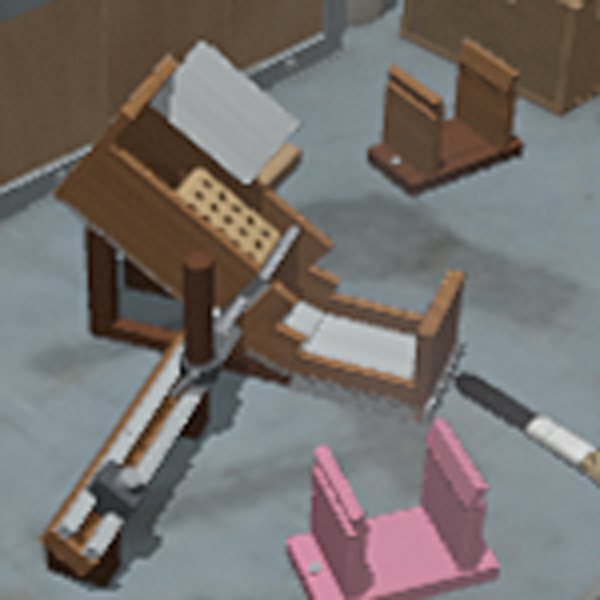

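c1 shows the handle top at (217,197), the end stop at (75,235) and the end wall's top at (323–416, ~372). The brown cradle has base corners at about (615,255), (645,195), (770,262) and (735,320), with the cheeks at its two long ends; it is wooden, as described. c2 shows the handle top at (198,260).

```bash
cat >> h.py <<'E'
def tri(c1,p1,c2,p2):
    o1,d1=ray(c1,[p1]);o2,d2=ray(c2,[p2]);d1=d1[0];d2=d2[0]
    s=np.linalg.lstsq(np.c_[d1,-d2],o2-o1,rcond=None)[0]
    a=o1+s[0]*d1;b=o2+s[1]*d2; return (a+b)/2,np.linalg.norm(a-b)
E
python3 - <<'E'
from h import *
T=grab('top');S=grab('side')
t=lambda x,y:(170+(x+.5)/3.2-.5,145+(y+.5)/3.2-.5); s=lambda x,y:(215+(x+.5)/4-.5,140+(y+.5)/4-.5)
np.set_printoptions(precision=4,suppress=True)
print('handle top',tri(T,t(217,197),S,s(198,260)), onz(T,[t(217,197)],.12),onz(S,[s(198,260)],.12))
print('endwall top z.064',onz(T,[t(323,382),t(416,372),t(413,360),t(322,370)],.064)[:,:2])
print('floor z.014',onz(T,[t(332,363),t(402,358)],.014)[:,:2])
print('endwall side view',onz(S,[s(418,342),s(461,272)],.064)[:,:2])
print('bar end',onz(T,[t(30,207),t(35,250)],.055)[:,:2], onz(T,[t(302,180)],.055)[:,:2])
print('upper board',onz(T,[t(290,32),t(380,27)],.18)[:,:2])
print('stop', onz(T,[t(75,220)],.079)[:,:2])
b=onz(T,[t(615,255),t(735,320),t(772,262),t(646,194)],.012)[:,:2];print('cradle base',b,b.mean(0),np.linalg.norm(np.diff(b,axis=0),axis=1))
ct=[t(686,183),t(648,255),t(772,228),t(735,300)]
print('cheek tops?',onz(T,ct,.069)[:,:2])
hsv=cv2.cvtColor(T['color'],cv2.COLOR_BGR2HSV)
sb=[s(368,152),s(414,192),s(522,148)];q=onz(S,sb,.012)[:,:2];print('side base',q,np.linalg.norm(np.diff(q,axis=0),axis=1))
print('brush px',proj(T,[[.435,0,0],[.435,0.045,0],[.39,0,0],[.48,0,0],[.435,-.045,0]]))
E
```

```text
handle top (array([0.5505, 0.2065, 0.1177]), np.float64(0.001121648028407098)) [[0.5495 0.2061 0.12  ]] [[0.5495 0.2092 0.12  ]]
endwall top z.064 [[0.4486 0.1353]
 [0.4589 0.0777]
 [0.4663 0.08  ]
 [0.4561 0.1364]]
floor z.014 [[0.467  0.1311]
 [0.4735 0.0854]]
endwall side view [[0.4554 0.1448]
 [0.4628 0.0786]]
bar end [[0.5491 0.3332]
 [0.5211 0.3267]] [[0.5793 0.1584]]
upper board [[0.6364 0.1668]
 [0.6431 0.1152]]
stop [[0.5377 0.2983]]
cradle base [[ 0.5528 -0.0534]
 [ 0.514  -0.1361]
 [ 0.5553 -0.1609]
 [ 0.5964 -0.0733]] [ 0.5546 -0.1059] [0.0913 0.0482 0.0968]
cheek tops? [[ 0.5913 -0.0884]
 [ 0.5425 -0.0649]
 [ 0.5656 -0.145 ]
 [ 0.5172 -0.1216]]
side base [[ 0.5965 -0.0697]
 [ 0.5504 -0.0451]
 [ 0.5137 -0.1284]] [0.0523 0.091 ]
brush px [[333.9505 277.9921]
 [312.8527 276.6008]
 [332.8926 299.2674]
 [334.9583 256.9992]
 [354.9656 279.3416]]
```

```bash
python3 - <<'E'
from h import *
s=telemetry.get_state(); print(R.from_quat(s['tcp_rot']).as_matrix().round(3))
rel([.52,-.35,.26],.175); rel([.55,.207,.25],.175)
E
```

```text
[[ 0.961  0.276 -0.   ]
 [ 0.276 -0.961  0.002]
 [ 0.    -0.002 -1.   ]]
shift [ 40.3  -19.46  -5.72]
turn [ -0.1  -0.1 -84. ]
turn [-0.1  0.1 96. ]
shift [ 58.57 -72.17  -4.63]
turn [ -0.1  -0.1 -84. ]
turn [-0.1  0.1 96. ]
```

Call:
arm_command(
  series=[40,-19.5,-5,0,0,-48,0,40,-19.5,-5,0,0,-48,0,40,-19.5,-5,0,0,-48,0,40,-19.5,-5,0,0,-48,0,40,-19.5,-5,0,0,-48,0,40,-19.5,-5,0,0,-48,0,40,-19.5,-5,0,0,-48,0,40,-19.5,-5,0,0,-48,0,40,-19.5,-5,0,0,-48,0,40,-19.5,-5,0,0,-48,0],
)

```text
time: 1.03
eef_pos: [0.4952, -0.3698, 0.25]
tcp_rot: [0.848, 0.53, -0.0, -0.0]
contact_force: [0.4, -1.4, 0.2]
opening: 1.002
finger_force: 0.0
```

```bash
python3 -c "
from h import *
s=telemetry.get_state();print(s['qpos'],s['eef_pos'],s['time']);rel([.55,.207,.25],.175)"
```

```text
[-8.05457393e-01  1.30137515e-01  1.67370222e+00 -1.92194204e-05
  1.33776597e+00 -3.52199135e-01] [ 0.49518463 -0.36982282  0.24999788] 1.0333
shift [ 54.26 -20.33  -0.  ]
turn [ -0.   0. -36.]
turn [  0.   0. 144.]
```

Call:
arm_command(
  series=[54,-20,0,0,0,-36,0,54,-20,0,0,0,-36,0,54,-20,0,0,0,-36,0,54,-20,0,0,0,-36,0,54,-20,0,0,0,-36,0,54,-20,0,0,0,-36,0,54,-20,0,0,0,-36,0,54,-20,0,0,0,-36,0,54,-20,0,0,0,-36,0,54,-20,0,0,0,-36,0],
)

```text
time: 1.87
eef_pos: [0.5347, 0.0452, 0.2499]
tcp_rot: [0.643, 0.766, 0.0, 0.0]
contact_force: [1.6, -0.4, 0.9]
opening: 1.003
finger_force: 0.0
```

Call:
arm_command(
  series=[0,0,0,0,0,0,0,0,0,0,0,0,0,0,0,0,0,0,0,0,0],
)

```text
time: 2.12
eef_pos: [0.5349, 0.0431, 0.2497]
tcp_rot: [0.642, 0.767, -0.0, 0.0]
contact_force: [0.1, 0.1, -1.1]
opening: 0.999
finger_force: 0.0
```

```bash
python3 -c "
from h import *
s=telemetry.get_state();print(s['qpos'],s['eef_pos'],s['time']);rel([.55,.207,.13],.175)"
```

```text
[-1.08442843e-01 -5.45750697e-02  1.86462872e+00 -5.68280763e-04
  1.33186007e+00 -2.84261881e-01] [0.53486417 0.04311156 0.24965558] 2.1167
shift [15.88  4.36 11.96]
turn [-0.   0.   0.1]
turn [  -0.    -0.  -179.9]
```

Call:
arm_command(
  series=[4.1,1.1,0,0,0,0,0,8.2,2.2,0,0,0,0,0,12,3.3,0,0,0,0,0,15.9,4.3,0,0,0,0,0,15.9,4.3,4,0,0,0,0,15.9,4.3,8,0,0,0,0,15.9,4.3,11,0,0,0,0,15.9,4.3,11,0,0,0,0,15.9,4.3,11,0,0,0,0],
)

```text
time: 2.87
eef_pos: [0.5488, 0.2054, 0.138]
tcp_rot: [0.643, 0.765, -0.002, -0.001]
contact_force: [0.2, 0.6, 0.4]
opening: 1.0
finger_force: 0.0
```

```bash
python3 - <<'E'
from h import *
s=telemetry.get_state();print(s['qpos'],s['eef_pos'],s['time'])
S=grab('side');T=grab('top')
a=cv2.resize(S['color'][130:300,190:390],(400,340));b=cv2.resize(T['color'][130:300,170:370],(400,340))
cv2.imwrite('pics/g1.png',np.hstack([a,b]))
rel([.55,.207,.08])
E
```

```text
[ 1.85112980e-01  1.57247435e-01  1.85357378e+00 -2.22142365e-04
  1.13554432e+00  1.24427063e-02] [0.54881681 0.20536663 0.13803656] 2.8667
shift [ 0.1  -0.19  6.25]
```

View pics/g1.png

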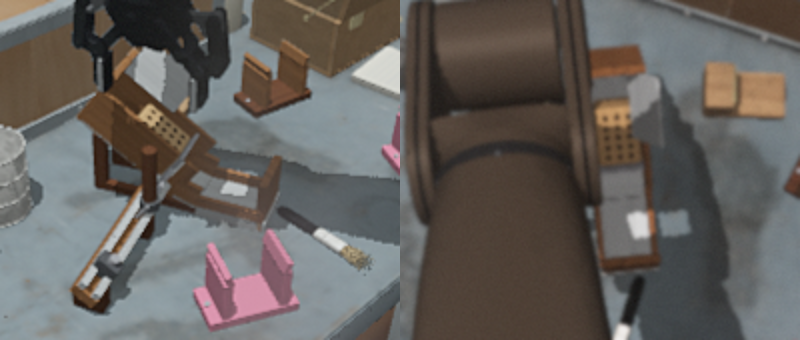

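The side view has the handle (149,155) midway between the open fingers (100 and 200). I'll go down and pinch gently.

Call:
arm_command(
  series=[0.1,0,3,0,0,0,0,0.1,0,5.7,0,0,0,0,0.1,0,5.7,0,0,0,0,0.1,0,5.7,0,0,0,1,0.1,0,5.7,0,0,0,1,0.1,0,5.7,0,0,0,1,0.1,0,5.7,0,0,0,1,0.1,0,5.7,0,0,0,1,0.1,0,5.7,0,0,0,1,0.1,0,5.7,0,0,0,1],
  force=35,
)

```text
time: 3.8
eef_pos: [0.5489, 0.2081, 0.0843]
tcp_rot: [0.642, 0.766, -0.001, -0.001]
contact_force: [-4.8, -0.9, 6.3]
opening: 0.157
finger_force: 34.1
```

Call:
arm_command(
  series=[0,0,0,0,0,0,1,0,0,0,0,0,0,1,0,0,0,0,0,0,1,0,0,0,0,0,0,1],
)

```text
time: 4.13
eef_pos: [0.5489, 0.2081, 0.0843]
tcp_rot: [0.642, 0.766, -0.001, -0.001]
contact_force: [-4.5, -1.2, 5.8]
opening: 0.158
finger_force: 34.1
```

Call:
arm_command(
  series=[0.5,0,-0.2,0,0,0,1,1.1,0,-0.2,0,0,0,1,1.7,0,-0.2,0,0,0,1,2.3,0,-0.2,0,0,0,1,2.9,0,-0.2,0,0,0,1,3.5,0,-0.2,0,0,0,1,4.1,0,-0.2,0,0,0,1,4.7,0,-0.2,0,0,0,1,5.2,0,-0.2,0,0,0,1,5.6,0,-0.2,0,0,0,1],
)

```text
time: 4.97
eef_pos: [0.5392, 0.2641, 0.0845]
tcp_rot: [0.642, 0.766, -0.0, -0.0]
contact_force: [-1.3, -3.9, -2.4]
opening: 0.16
finger_force: 34.6
```

Call:
arm_command(
  series=[0.1,0,0,0,0,0,1,0.2,0,0,0,0,0,1,0.3,0,0,0,0,0,1,0.4,0,0,0,0,0,1,0.5,0,0,0,0,0,1,0.6,0,0,0,0,0,1],
)

```text
time: 5.47
eef_pos: [0.5384, 0.269, 0.0845]
tcp_rot: [0.643, 0.766, -0.0, -0.0]
contact_force: [-1.7, -3.8, -4.4]
opening: 0.159
finger_force: 34.6
```

Call:
arm_command(
  series=[0.1,0,0,0,0,0,1,0.2,0,0,0,0,0,1,0.3,0,0,0,0,0,1,0.4,0,0,0,0,0,1],
)

```text
time: 5.8
eef_pos: [0.5377, 0.2731, 0.0846]
tcp_rot: [0.643, 0.766, -0.0, -0.0]
contact_force: [-2.7, -3.5, -3.9]
opening: 0.155
finger_force: 34.5
```

Call:
arm_command(
  series=[0.1,0,0,0,0,0,1,0.2,0,0,0,0,0,1,0.3,0,0,0,0,0,1,0.4,0,0,0,0,0,1],
)

```text
time: 6.13
eef_pos: [0.537, 0.2771, 0.0845]
tcp_rot: [0.643, 0.766, -0.0, -0.0]
contact_force: [-1.8, -3.3, -5.2]
opening: 0.159
finger_force: 34.5
```

Call:
arm_command(
  series=[0.1,0,0,0,0,0,1,0.2,0,0,0,0,0,1,0.3,0,0,0,0,0,1],
)

```text
time: 6.38
eef_pos: [0.5365, 0.28, 0.0846]
tcp_rot: [0.643, 0.766, -0.0, -0.0]
contact_force: [-2.2, -4.2, -6.2]
opening: 0.159
finger_force: 34.4
```

Travel is about 73 mm with only friction felt so far. I'll carry on slowly.

Call:
arm_command(
  series=[0.1,0,0,0,0,0,1,0.2,0,0,0,0,0,1,0.3,0,0,0,0,0,1],
)

```text
time: 6.63
eef_pos: [0.536, 0.283, 0.0846]
tcp_rot: [0.643, 0.766, -0.0, -0.0]
contact_force: [-3.4, -3.5, -6.6]
opening: 0.157
finger_force: 34.4
```

Call:
arm_command(
  series=[0.1,0,0,0,0,0,1,0.2,0,0,0,0,0,1],
)

```text
time: 6.8
eef_pos: [0.5359, 0.2833, 0.0845]
tcp_rot: [0.642, 0.767, -0.002, 0.001]
contact_force: [-1.2, -10.9, -5.4]
opening: 0.159
finger_force: 34.4
```

Call:
arm_command(
  series=[0.05,0,0,0,0,0,1,0.1,0,0,0,0,0,1,0.1,0,0,0,0,0,1,0.1,0,0,0,0,0,1,0.1,0,0,0,0,0,1],
)

```text
time: 7.22
eef_pos: [0.5359, 0.2832, 0.0845]
tcp_rot: [0.642, 0.767, -0.002, 0.002]
contact_force: [-2.4, -11.0, -5.5]
opening: 0.158
finger_force: 34.4
```

Call:
arm_command(
  series=[0.1,0,0,0,0,0,0.4,0.1,0,0,0,0,0,0.4,0.1,0,0,0,0,0,0.4,0.1,0,0,0,0,0,0.4,0.1,0,-4,0,0,0,0,0.1,0,-8,0,0,0,0,0.1,0,-12,0,0,0,0,0.1,0,-16,0,0,0,0,0.1,0,-16,0,0,0,0],
)

```text
time: 7.97
eef_pos: [0.5407, 0.2894, 0.2578]
tcp_rot: [0.642, 0.766, 0.009, 0.005]
contact_force: [0.9, 0.5, 2.0]
opening: 1.001
finger_force: 0.0
```

Call:
arm_command(
  series=[-52,9,0,0,0,0,0,-52,9,0,0,0,0,0,-52,9,0,0,0,0,0,-52,9,0,0,0,0,0,-52,9,0,0,0,0,0,-52,9,0,0,0,0,0,-52,9,0,0,0,0,0,-52,9,0,0,0,0,0,-52,9,0,0,0,0,0,-52,9,0,0,0,0,0],
)

```text
time: 8.8
eef_pos: [0.6784, -0.1067, 0.2459]
tcp_rot: [0.642, 0.766, 0.001, 0.001]
contact_force: [1.2, 0.8, -0.3]
opening: 0.999
finger_force: 0.0
```

Call:
arm_command(
  series=[-14,3,0,0,0,-20,0,-14,3,0,0,0,-20,0,-14,3,0,0,0,-20,0,-14,3,0,0,0,-20,0,-14,3,0,0,0,-20,0],
)

```text
time: 9.22
eef_pos: [0.732, -0.2426, 0.2443]
tcp_rot: [0.502, 0.865, -0.0, 0.001]
contact_force: [-0.5, 0.3, -0.1]
opening: 0.999
finger_force: 0.0
```

```bash
python3 - <<'E'
from h import *
s=telemetry.get_state();print(s['qpos'],s['eef_pos'],s['time'])
S=grab('side');T=grab('top')
cv2.imwrite('pics/T2.png',T['color']);cv2.imwrite('pics/S2.png',S['color'])
a=cv2.resize(S['color'][140:290,240:370],None,fx=3,fy=3,interpolation=2);b=cv2.resize(T['color'][145:295,240:370],None,fx=3,fy=3,interpolation=2)
cv2.imwrite('pics/g2.png',np.hstack([a,b]))
E
```

```text
[-4.50995239e-01  4.74050837e-01  1.25911450e+00 -4.90794047e-04
  1.40591465e+00 -9.70604517e-01] [ 0.73203759 -0.24255322  0.2442723 ] 9.2167
```

View pics/g2.png

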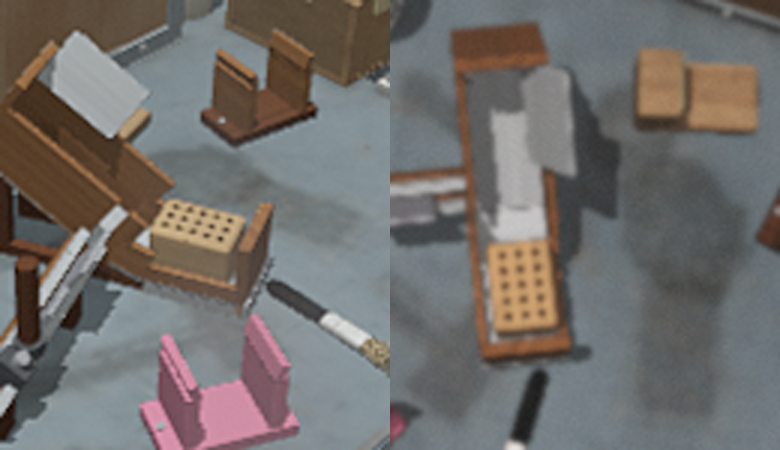

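The block now lies at the foot; its top face is at roughly (490–555, 240–333) in the right half. I'll measure it and the cradle by mask.

```bash
python3 - <<'E'
from h import *
np.set_printoptions(precision=4,suppress=True)
T=grab('top');h=cv2.cvtColor(T['color'],cv2.COLOR_BGR2HSV)
x0,y0,x1,y1=265,220,300,262
sub=h[y0:y1,x0:x1].astype(int); print(h[235,284],h[262,287],h[225,390])
m=((sub[...,0]>8)&(sub[...,0]<25)&(sub[...,1]>70)&(sub[...,2]>140)).astype(np.uint8)*255
m=cv2.morphologyEx(m,cv2.MORPH_CLOSE,np.ones((5,5)))
c=max(cv2.findContours(m,0,2)[0],key=cv2.contourArea).reshape(-1,2)+[x0,y0]
q=onz(T,c,.052)[:,:2].astype(np.float32)
r=cv2.minAreaRect(q*1000);print('block',r); print(cv2.boxPoints(r))
# cradle base+cheeks dark brown
x0,y0,x1,y1=355,195,420,250
sub=h[y0:y1,x0:x1].astype(int)
m=((sub[...,0]<20)|(sub[...,0]>170))&(sub[...,1]>75)
m=cv2.morphologyEx(m.astype(np.uint8)*255,cv2.MORPH_CLOSE,np.ones((3,3)))
n,l,st,ce=cv2.connectedComponentsWithStats(m);k=1+st[1:,4].argmax();print(st[k])
o=cv2.cvtColor(m,8);cv2.imwrite('pics/m.png',np.hstack([cv2.resize(T['color'][y0:y1,x0:x1],None,fx=6,fy=6,interpolation=2),cv2.resize(o,None,fx=6,fy=6,interpolation=0)]))
E
```

```text
[ 14 118 162] [ 10 133  94] [  8 135  89]
block ((493.01239013671875, 113.89666748046875), (77.6575927734375, 59.11625289916992), 10.441680908203125)
[[449.4696 135.9282]
 [460.1836  77.7909]
 [536.5552  91.8652]
 [525.8412 150.0024]]
[  8   7  48  42 981]
```

View pics/m.png

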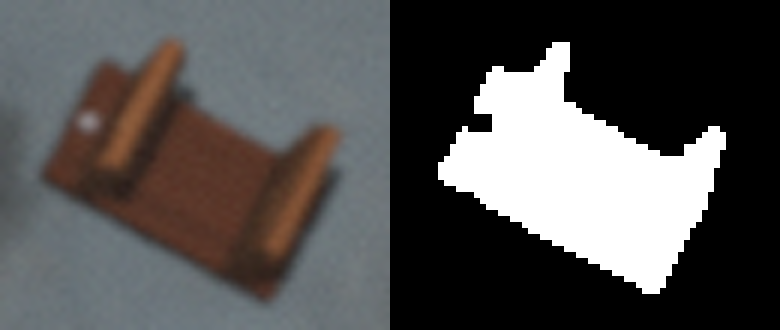

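```bash
python3 - <<'E'
from h import *
np.set_printoptions(precision=4,suppress=True)
T=grab('top')
b=onz(T,[(273.3,224.8),(292.7,224.8),(295.2,255.5),(275,256.5)],.052)[:,:2]
print('block eye',b,b.mean(0)); 
h=cv2.cvtColor(T['color'],cv2.COLOR_BGR2HSV)
x0,y0,x1,y1=265,218,304,262
s=h[y0:y1,x0:x1].astype(int)
m=((s[...,0]>=12)&(s[...,0]<25)&(s[...,1]>70)&(s[...,2]>125)).astype(np.uint8)*255
m=cv2.morphologyEx(m,cv2.MORPH_OPEN,np.ones((2,2)));m=cv2.morphologyEx(m,cv2.MORPH_CLOSE,np.ones((5,5)));m=cv2.morphologyEx(m,cv2.MORPH_OPEN,np.ones((7,7)))
c=max(cv2.findContours(m,0,2)[0],key=cv2.contourArea).reshape(-1,2)+[x0,y0]
print('block mask',cv2.minAreaRect((onz(T,c,.052)[:,:2]*1000).astype(np.float32)))
t=lambda x,y:(355+(x+.5)/6-.5,195+(y+.5)/6-.5)
p=onz(T,[t(145,105),t(300,192)],.069)[:,:2]; d=p[0]-p[1]
print('cheeks',p,p.mean(0),np.linalg.norm(d),'yaw of y axis-90:',np.degrees(np.arctan2(-d[0],d[1])))
e=onz(T,[t(41,180),t(268,300),t(105,62)],.012)[:,:2]; d=e[0]-e[1]
L=np.linalg.norm(d);u=d/L;x=np.array([u[1],-u[0]])
print('base',e,L,np.linalg.norm(e[2]-e[0]),'yaw',np.degrees(np.arctan2(-d[0],d[1])),'centre',(e[0]+e[1])/2+x*.025, (e[1]+e[2])/2)
S=grab('side'); cv2.imwrite('pics/S3.png',S['color'])
# cheeks from side view: g2 left half scale 3 origin (240,140)
s=lambda x,y:(240+(x+.5)/3-.5,140+(y+.5)/3-.5)
print('side base',onz(S,[s(202,112),s(236,143),s(317,110)],.012)[:,:2])
print('side block top',onz(S,[s(153,232),s(165,200),s(244,215),s(233,251)],.052)[:,:2].mean(0))
E
```

```text
block eye [[0.5309 0.1357]
 [0.5337 0.096 ]
 [0.4707 0.0869]
 [0.4658 0.1277]] [0.5003 0.1116]
block mask ((500.132568359375, 110.6314926147461), (59.93532180786133, 42.88014221191406), 4.038239002227783)
cheeks [[ 0.569  -0.0779]
 [ 0.5424 -0.1321]] [ 0.5557 -0.105 ] 0.060375686868971455 yaw of y axis-90: -26.110216147625536
base [[ 0.5522 -0.0525]
 [ 0.5141 -0.1359]
 [ 0.5973 -0.0745]] 0.09167476605161881 0.05016643025113394 yaw -24.536852768249325 centre [ 0.5559 -0.1046] [ 0.5557 -0.1052]
side base [[ 0.597  -0.0729]
 [ 0.5505 -0.0466]
 [ 0.5139 -0.13  ]]
side block top [0.5024 0.114 ]
```

```bash
python3 -c "
from h import *
print(telemetry.get_state()['time']);rel([.501,.1125,.16],np.radians(97.5))"
```

```text
9.4667
shift [41.69 -2.44  8.53]
turn [  0.    0.1 -67.4]
turn [ 1.000e-01 -0.000e+00  1.126e+02]
```

Call:
arm_command(
  series=[41.7,-2.4,0,0,0,-67.4,0,41.7,-2.4,0,0,0,-67.4,0,41.7,-2.4,0,0,0,-67.4,0,41.7,-2.4,0,0,0,-67.4,0,41.7,-2.4,0,0,0,-67.4,0,41.7,-2.4,0,0,0,-67.4,0,41.7,-2.4,0,0,0,-67.4,0,41.7,-2.4,0,0,0,-67.4,0,41.7,-2.4,0,0,0,-67.4,0,41.7,-2.4,0,0,0,-67.4,0],
)

```text
time: 10.3
eef_pos: [0.4999, 0.1132, 0.2455]
tcp_rot: [-0.068, 0.998, 0.0, 0.001]
contact_force: [0.9, 0.6, 0.4]
opening: 0.995
finger_force: 0.0
```

Call:
arm_command(
  series=[0,0,0,0,0,0,0,0,0,0,0,0,0,0,0,0,0,0,0,0,0],
)

```text
time: 10.55
eef_pos: [0.5018, 0.1114, 0.2455]
tcp_rot: [-0.066, 0.998, -0.0, 0.001]
contact_force: [0.6, 0.4, -0.1]
opening: 0.999
finger_force: 0.0
```

```bash
python3 -c "
from h import *
s=telemetry.get_state();print(s['time'],s['qpos'],s['eef_pos']);rel([.501,.1125,.031],np.radians(97.5))"
```

```text
10.55 [ 2.09998410e-02 -1.06762412e-01  1.92089859e+00 -2.99081634e-04
  1.32557954e+00 -1.68126294e+00] [0.50175627 0.11138013 0.24554385]
shift [ 0.1   0.13 21.45]
turn [-0.   0.1  0. ]
turn [  -0.2   -0.  -180. ]
```

Call:
arm_command(
  series=[0.1,0.1,4,0,0,0,0,0.1,0.1,8,0,0,0,0,0.1,0.1,12,0,0,0,0,0.1,0.1,15,0,0,0,0,0.1,0.1,18,0,0,0,0.1,0.1,0.1,20,0,0,0,0.1,0.1,0.1,21.3,0,0,0,0.1,0.1,0.1,21.4,0,0,0,0.1,0.1,0.1,21.4,0,0,0,0.1],
  force=35,
)

```text
time: 11.3
eef_pos: [0.5009, 0.1105, 0.0301]
tcp_rot: [-0.064, 0.998, 0.0, -0.001]
contact_force: [0.3, 0.1, 0.6]
opening: 0.901
finger_force: 0.0
```

Call:
arm_command(
  series=[0,0,0,0,0,0,1,0,0,0,0,0,0,1,0,0,0,0,0,0,1,0,0,0,0,0,0,1,0,0,0,0,0,0,1,0,0,0,0,0,0,1],
)

```text
time: 11.8
eef_pos: [0.5012, 0.1115, 0.0313]
tcp_rot: [-0.065, 0.998, -0.0, 0.0]
contact_force: [-0.3, 0.3, -0.2]
opening: 0.043
finger_force: 0.0
```

```bash
python3 - <<'E'
from h import *
S=grab('side');T=grab('top')
a=cv2.resize(S['color'][140:290,240:370],None,fx=3,fy=3,interpolation=2);b=cv2.resize(T['color'][145:295,240:370],None,fx=3,fy=3,interpolation=2)
cv2.imwrite('pics/g3.png',np.hstack([a,b]))
E
```

```text
(no output)
```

View pics/g3.png

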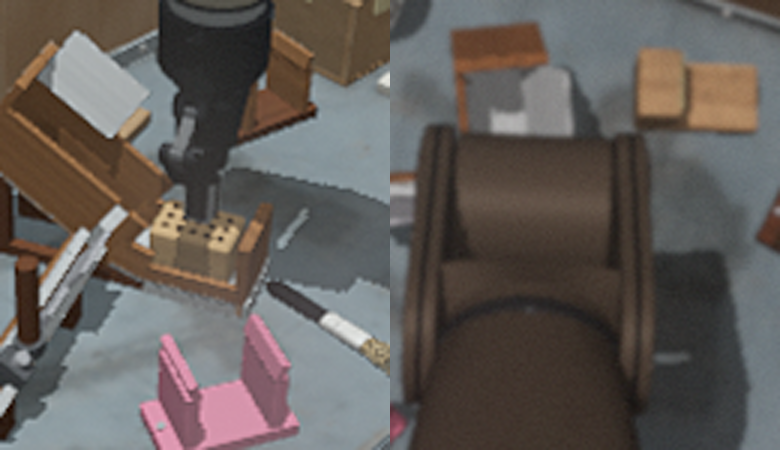

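```bash
python3 - <<'E'
from h import *
s=telemetry.get_state();print(s['eef_pos'],s['contact_force'],s['opening'],s['finger_force'],s['joint_efforts'])
S=grab('side')
for z in(.031,.04,.052,.06,.07): print(z,(proj(S,[[*s['eef_pos'][:2],z]])[0]-[240,140])*3)
print((proj(S,[[.501,.1125,.033]])[0]-[240,140])*3)
E
```

```text
[0.50100909 0.1114568  0.03104765] [ 0.69057511 -1.15917689 -0.47256891] -0.0020305949246753 0.0 [-9.11135663e-03 -2.96375531e+01 -2.36745161e+01 -5.51136545e-04
 -1.84897908e-03  1.61704088e-05]
0.031 [199.28027052 244.40285139]
0.04 [199.98263627 234.87430835]
0.052 [200.93187306 222.00238338]
0.06 [201.57295207 213.31290712]
0.07 [202.38377823 202.32691398]
[198.77558509 243.05253758]
```

```bash
python3 - <<'E'
from h import *
S=grab('side')
yaw=.175;c=np.array([.5488,.2054])
for z in(.138,.151,.16,.17):
    print(z,[np.round((proj(S,[[*(c+k*np.array([np.cos(yaw),np.sin(yaw)])),z]])[0]-[190,130])*2) for k in(-.057,-.043,.043,.057)])
# finger column brightness now
g=S['color'][195:230,300:314].max(2); print(g)
E
```

```text
0.138 [array([206., 146.]), array([192., 143.]), array([111., 123.]), array([ 98., 120.])]
0.151 [array([206., 135.]), array([192., 132.]), array([111., 112.]), array([ 98., 109.])]
0.16 [array([206., 128.]), array([193., 124.]), array([110., 105.]), array([ 97., 102.])]
0.17 [array([207., 119.]), array([193., 116.]), array([110.,  96.]), array([97., 93.])]
[[ 56  52  52  53  54  52  52  52  52  55  52  52  51  49]
 [ 60  51  51  52  50  55  52  53  50  55  52  53  52  58]
 [ 54  54  53  52  52  53  51  52  53  52  52  50  56  81]
 [ 50  53  53  53  52  54  52  53  51  53  53  52  56  84]
 [ 48  52  54  52  52  52  54  54  53  52  54  55  53  65]
 [ 54  52  51  50  56  53  54  54  54  57  57  56  69  74]
 [ 98  87  63  52  51  51  56  55  52  58  71  74  79  79]
 [131 122  82  48  53  54  54  53  52  64  89  90  75  79]
 [124 116  69  50  54  56  57  54  52  64  86  87  76  77]
 [122 115  70  49  54  57  57  54  55  66  90  86  75  77]
 [130 122  82  50  54  57  57  54  55  70  95  85  77  83]
 [127 121  80  51  55  55  56  56  53  69  95  82  72  83]
 [125 113  77  49  57  59  56  5
[... 625 characters left out ...]
9 130 126 123 132 131 111  63  71 103 162 196 183]
 [120 126 131 133 135 132 130 126 105 106 137 167 150  53]
 [110 115 120 122 126 129 129 132 128 139 183 207 184 140]
 [ 99 101 105 108 112 116 119 124 123 159 203 207 202 202]
 [100 102 102 101 103 103 107 108 109 120 165 198 198 201]
 [ 98  99  99  99 101 101 101 100  96 113 140 150 162 177]
 [ 96  99  99  97 100  99 101 100  95 105 121 118 118 123]
 [ 98  98 101  98 101 100  99  99  97 106 122 118 118 116]
 [102 101 100 101  99  98 100  99  97 110 125 122 121 121]
 [100 104 102 102 103 100 100 101 100 110 125 123 122 122]
 [ 97 101 102 103 102 103 102 103 101 107 119 123 122 124]
 [ 95  99  96  97  99 101 102 102 103 102 114 125 124 124]]
```

```bash
python3 - <<'E'
from h import *
S=grab('side');print('offset',ctrl.grip_point_offset, dir(ctrl))
o,d=ray(S,[[305.5,211.5]])
for y in(.1115,.12,.126): print(y,(o+d*((y-o[1])/d[0,1]))[0])
E
```

```text
offset 0.0187 ['Unreachable', '__class__', '__delattr__', '__dict__', '__dir__', '__doc__', '__eq__', '__format__', '__ge__', '__getattribute__', '__getstate__', '__gt__', '__hash__', '__init__', '__init_subclass__', '__le__', '__lt__', '__module__', '__ne__', '__new__', '__reduce__', '__reduce_ex__', '__repr__', '__setattr__', '__sizeof__', '__str__', '__subclasshook__', '__weakref__', 'grip_point_offset', 'sign_off']
0.1115 [0.50498217 0.1115     0.05728269]
0.12 [0.50086435 0.12       0.06456901]
0.126 [0.49795766 0.126      0.06971229]
```

Call:
arm_command(
  series=[0,0,-2,0,0,0,0,0,0,-2,0,0,0,0,0,0,-2,0,0,0,0,0,0,-2,0,0,0,0,0,0,-2,0,0,0,0,0,0,-2,0,0,0,0,0,0,-2,0,0,0,0],
)

```text
time: 12.63
eef_pos: [0.5005, 0.1113, 0.0502]
tcp_rot: [-0.065, 0.998, 0.0, -0.001]
contact_force: [0.4, -0.4, -0.4]
opening: 0.974
finger_force: 0.0
```

Call:
arm_command(
  series=[0,0,2,0,0,0,0.1,0,0,3.5,0,0,0,0.1,0,0,4.5,0,0,0,0.1,0,0,4.5,0,0,0,0.1,0,0,4.5,0,0,0,0.1],
  force=35,
)

```text
time: 13.05
eef_pos: [0.5004, 0.1114, 0.0052]
tcp_rot: [-0.065, 0.998, 0.0, -0.001]
contact_force: [0.4, 0.4, 0.0]
opening: 0.9
finger_force: 0.0
```

Call:
arm_command(
  series=[0,0,0,0,0,0,1,0,0,0,0,0,0,1,0,0,0,0,0,0,1,0,0,0,0,0,0,1,0,0,0,0,0,0,1,0,0,0,0,0,0,1],
)

```text
time: 13.55
eef_pos: [0.502, 0.1118, 0.0071]
tcp_rot: [-0.065, 0.998, 0.0, 0.001]
contact_force: [-1.0, 2.1, 5.9]
opening: 0.505
finger_force: 35.4
```

The block is gripped at an opening of 43 mm. Lifting.

Call:
arm_command(
  series=[0,0,-1,0,0,0,1,0,0,-2.5,0,0,0,1,0,0,-4.5,0,0,0,1,0,0,-7,0,0,0,1,0,0,-9.5,0,0,0,1,0,0,-12,0,0,0,1,0,0,-12,0,0,0,1,0,0,-12,0,0,0,1],
)

```text
time: 14.22
eef_pos: [0.5019, 0.1112, 0.1274]
tcp_rot: [-0.065, 0.998, -0.0, 0.002]
contact_force: [0.8, 0.2, -2.0]
opening: 0.507
finger_force: 35.6
```

```bash
python3 - <<'E'
from h import *
s=telemetry.get_state();print(s['eef_pos'],s['time'],s['opening'],s['finger_force'],s['contact_force'])
S=grab('side');P=proj(S,[[*s['eef_pos'][:2],s['eef_pos'][2]+.027]])[0].astype(int);print(P)
a=cv2.resize(S['color'][P[1]-55:P[1]+55,P[0]-65:P[0]+65],None,fx=4,fy=4,interpolation=2);cv2.imwrite('pics/g4.png',a)
rel([.46,0,.12],np.radians(65)); rel([.46,0,-.009],np.radians(65))
E
```

```text
[0.50188157 0.11118863 0.12742582] 14.2167 0.5067714007172416 35.62464952468872 [ 0.79323063  0.19766594 -2.02565704]
[309 174]
shift [  5.45 -10.5    0.56]
turn [-0.  -0.  32.4]
turn [   0.    -0.  -147.6]
shift [  5.45 -10.5   13.46]
turn [-0.  -0.  32.4]
turn [   0.    -0.  -147.6]
```

View pics/g4.png

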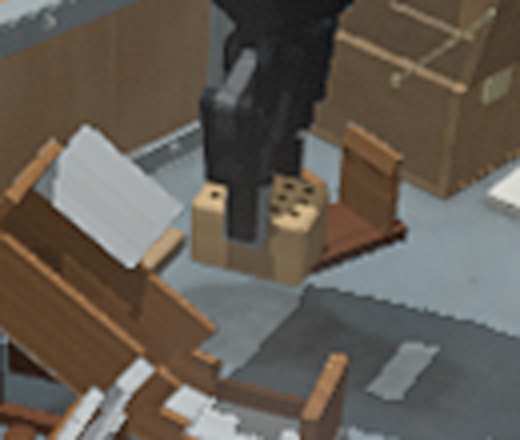

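The block is held level and centred, with the fingertips about 13 mm above its bottom. I'll carry it to the clear bench spot (0.46, 0).

Call:
arm_command(
  series=[1.1,-2.1,0,0,0,6.5,1,2.2,-4.2,0,0,0,13,1,3.3,-6.3,0,0,0,19.5,1,4.4,-8.4,0,0,0,26,1,5.4,-10.5,0,0,0,32.4,1,5.4,-10.5,4,0,0,32.4,1,5.4,-10.5,8,0,0,32.4,1,5.4,-10.5,11,0,0,32.4,1,5.4,-10.5,12.8,0,0,32.4,1,5.4,-10.5,12.8,0,0,32.4,1],
)

```text
time: 15.1
eef_pos: [0.4563, 0.0009, -0.0074]
tcp_rot: [0.216, 0.976, -0.0, -0.005]
contact_force: [0.2, 1.0, -1.0]
opening: 0.508
finger_force: 36.0
```

Call:
arm_command(
  series=[0,0,0.2,0,0,0,1,0,0,0.4,0,0,0,1,0,0,0.4,0,0,0,1,0,0,0.4,0,0,0,1],
)

```text
time: 15.43
eef_pos: [0.4609, 0.0003, -0.0061]
tcp_rot: [0.216, 0.976, -0.0, -0.0]
contact_force: [-0.6, 0.1, -2.1]
opening: 0.506
finger_force: 35.9
```

Call:
arm_command(
  series=[0,0,0.1,0,0,0,1,0,0,0.2,0,0,0,1,0,0,0.2,0,0,0,1],
)

```text
time: 15.68
eef_pos: [0.4611, 0.0003, -0.008]
tcp_rot: [0.216, 0.976, -0.0, 0.0]
contact_force: [-0.5, 0.8, -0.7]
opening: 0.505
finger_force: 35.9
```

Call:
arm_command(
  series=[0,0,0.1,0,0,0,1,0,0,0.2,0,0,0,1,0,0,0.2,0,0,0,1],
)

```text
time: 15.93
eef_pos: [0.4615, 0.0001, -0.0091]
tcp_rot: [0.216, 0.976, -0.0, 0.0]
contact_force: [-2.0, 0.4, 5.8]
opening: 0.508
finger_force: 36.5
```

Call:
arm_command(
  series=[0,0,0,0,0,0,0.2,0,0,0,0,0,0,0.2,0,0,0,0,0,0,0.2,0,0,0,0,0,0,0.2,0,0,-3,0,0,0,0,0,0,-7,0,0,0,0,0,0,-11,0,0,0,0,0,0,-14,0,0,0,0,0,0,-14,0,0,0,0],
)

```text
time: 16.68
eef_pos: [0.4659, -0.0007, 0.1375]
tcp_rot: [0.216, 0.976, 0.0, 0.007]
contact_force: [1.0, 0.0, 0.5]
opening: 0.998
finger_force: 0.0
```

```bash
python3 - <<'E'
from h import *
s=telemetry.get_state();print(s['eef_pos'],s['time'],s['opening'])
S=grab('side');P=proj(S,[[.46,0,.03]])[0].astype(int);print(P)
x0,y0=P[0]-35,P[1]-28
h=cv2.cvtColor(S['color'],cv2.COLOR_BGR2HSV)[y0:P[1]+28,x0:P[0]+35].astype(int)
m=((h[...,0]>=12)&(h[...,0]<26)&(h[...,1]>60)&(h[...,2]>150)).astype(np.uint8)*255
m=cv2.morphologyEx(m,cv2.MORPH_CLOSE,np.ones((5,5)));m=cv2.morphologyEx(m,cv2.MORPH_OPEN,np.ones((3,3)))
print(P); cs=cv2.findContours(m,0,2)[0]
for c in cs:
    if cv2.contourArea(c)>60:
        q=onz(S,c.reshape(-1,2)+[x0,y0],.038)[:,:2]; print(cv2.contourArea(c),cv2.minAreaRect((q*1000).astype(np.float32)))
rel([.46,0,.12],np.radians(-25))
E
```

```text
[ 0.46592321 -0.00070134  0.13751362] 16.6833 0.9978354498622376
[344 202]
[344 202]
209.0 ((460.69244384765625, 4.163005828857422), (44.158226013183594, 56.53495407104492), 66.45024108886719)
shift [ 0.39 -0.14  1.41]
turn [ 0.5  0.3 90. ]
turn [ -0.3   0.5 -90. ]
```

Call:
arm_command(
  series=[0,0,0,0,0,45,0,0,0,0,0,0,45,0,0,0,0,0,0,45,0,0,0,0,0,0,45,0,0,0,0,0,0,45,0,0,0,0,0,0,45,0,0,0,0,0,0,45,0,0,0,0,0,0,45,0],
)

```text
time: 17.4
eef_pos: [0.4598, 0.0005, 0.1279]
tcp_rot: [0.574, 0.819, -0.001, -0.002]
contact_force: [0.2, -0.8, -0.6]
opening: 1.002
finger_force: 0.0
```

Call:
arm_command(
  series=[0,0,0,0,0,45,0,0,0,0,0,0,45,0,0,0,0,0,0,45,0,0,0,0,0,0,45,0,0,0,0,0,0,45,0,0,0,0,0,0,45,0,0,0,0,0,0,45,0,0,0,0,0,0,45,0],
)

```text
time: 18.07
eef_pos: [0.4602, 0.0004, 0.1286]
tcp_rot: [0.843, 0.538, -0.001, -0.001]
contact_force: [-0.5, -0.5, 0.6]
opening: 1.002
finger_force: 0.0
```

```bash
python3 - <<'E'
from h import *
s=telemetry.get_state();print(s['eef_pos'],s['time'],s['qpos']);rel([.4613,0.0003,-.014],np.radians(-25))
E
```

```text
[4.60188861e-01 4.20659069e-04 1.28572305e-01] 18.0667 [-2.20138668e-01 -1.20782212e-01  2.15472111e+00 -1.51604484e-06
  1.10988111e+00  2.15079826e-01]
shift [ 0.04  0.14 14.26]
turn [-0.1  0.   0.1]
turn [  -0.    -0.2 -179.9]
```

Call:
arm_command(
  series=[0,0.1,4,0,0,0,0,0,0.1,8,0,0,0,0,0,0.1,11,0,0,0,0,0,0.1,13,0,0,0,0,0,0.1,14.2,0,0,0,0,0,0.1,14.2,0,0,0,0,0,0.1,14.2,0,0,0,0],
  force=35,
)

```text
time: 18.65
eef_pos: [0.4608, 0.0001, -0.0132]
tcp_rot: [0.843, 0.538, -0.001, -0.001]
contact_force: [0.1, 0.2, 0.4]
opening: 0.996
finger_force: 0.0
```

Call:
arm_command(
  series=[0,0,0,0,0,0,1,0,0,0,0,0,0,1,0,0,0,0,0,0,1,0,0,0,0,0,0,1,0,0,0,0,0,0,1,0,0,0,0,0,0,1],
)

```text
time: 19.15
eef_pos: [0.4634, -0.0004, -0.0106]
tcp_rot: [0.843, 0.538, 0.001, 0.001]
contact_force: [-0.3, -0.3, 6.1]
opening: 0.712
finger_force: 39.6
```

Call:
arm_command(
  series=[0,0,-1,0,0,0,1,0,0,-2.5,0,0,0,1,0,0,-5,0,0,0,1,0,0,-8,0,0,0,1,0,0,-11,0,0,0,1,0,0,-12,0,0,0,1,0,0,-12,0,0,0,1,0,0,-12,0,0,0,1],
)

```text
time: 19.82
eef_pos: [0.4615, -0.0001, 0.1074]
tcp_rot: [0.843, 0.538, -0.0, -0.0]
contact_force: [0.0, 0.1, -0.9]
opening: 0.72
finger_force: 38.8
```

```bash
python3 - <<'E'
from h import *
s=telemetry.get_state();print(s['eef_pos'],s['time'],s['opening'],s['finger_force']);rel([.5556,-.1035,.105],np.radians(-25))
E
```

```text
[ 4.61463320e-01 -5.75718954e-05  1.07390924e-01] 19.8167 0.7200865373365755 38.751763701438904
shift [-5.4  12.9   0.24]
turn [-0.  0.  0.]
turn [  -0.   -0. -180.]
```

Call:
arm_command(
  series=[-1,2.4,0,0,0,0,1,-2.1,5,0,0,0,0,1,-3.3,7.8,0,0,0,0,1,-4.5,10.6,0,0,0,0,1,-5.4,12.9,0,0,0,0,1,-5.4,12.9,1.5,0,0,0,1,-5.4,12.9,3,0,0,0,1,-5.4,12.9,3,0,0,0,1,-5.4,12.9,3,0,0,0,1],
)

```text
time: 20.57
eef_pos: [0.5533, -0.1026, 0.0741]
tcp_rot: [0.843, 0.537, -0.002, -0.003]
contact_force: [0.2, -0.8, -1.1]
opening: 0.716
finger_force: 38.7
```

```bash
python3 - <<'E'
from h import *
s=telemetry.get_state();print(s['eef_pos'],s['time'],s['opening'],s['contact_force'])
S=grab('side');T=grab('top');cv2.imwrite('pics/S5.png',S['color'])
P=proj(S,[[.5556,-.1035,.06]])[0].astype(int);print(P)
a=cv2.resize(S['color'][P[1]-30:P[1]+30,P[0]-32:P[0]+32],None,fx=9,fy=9,interpolation=2)
cv2.imwrite('pics/g5.png',a);print(P)
E
```

```text
[ 0.55332215 -0.10262619  0.07407094] 20.5667 0.7162910420267773 [ 0.15111696 -0.84448089 -1.07125538]
[328 160]
[328 160]
```

View pics/g5.png

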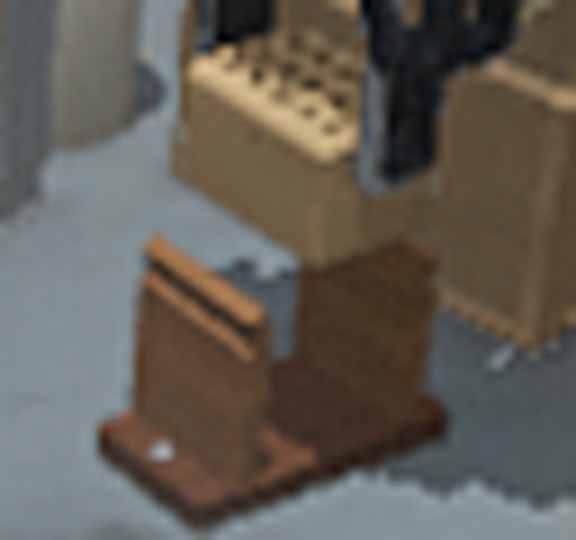

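```bash
python3 - <<'E'
from h import *
np.set_printoptions(precision=4,suppress=True)
S=grab('side');t=lambda x,y:(296+(x+.5)/9-.5,130+(y+.5)/9-.5)
b=onz(S,[t(173,170),t(318,268)],.085)[:,:2];d=b[1]-b[0];L=np.linalg.norm(d);u=-d/L; n=np.array([-u[1],u[0]])
print('bottom edge',b,L,'yaw',np.degrees(np.arctan2(u[1],u[0])),'centre',b.mean(0)-n*.022)
b=onz(S,[t(195,75),t(330,162)],.123)[:,:2];d=b[1]-b[0];L=np.linalg.norm(d);u=-d/L; n=np.array([-u[1],u[0]])
print('top edge',L,'yaw',np.degrees(np.arctan2(u[1],u[0])),'centre',b.mean(0)-n*.022)
e=onz(S,[t(101,440),t(203,520),t(447,410)],.012)[:,:2]
d=e[0]-e[1];print('base',e,np.linalg.norm(d),np.linalg.norm(e[2]-e[1]),'yaw',np.degrees(np.arctan2(d[1],d[0])),'yaw2',np.degrees(np.arctan2((e[1]-e[2])[1],(e[1]-e[2])[0]))-90,'centre',(e[0]+e[2])/2)
print('cheek tops',onz(S,[t(152,240),t(265,318)],.069)[:,:2])
s=telemetry.get_state();print(s['eef_pos'])
E
```

```text
bottom edge [[ 0.5939 -0.0998]
 [ 0.5359 -0.0738]] 0.06348243564024582 yaw -24.18741787739803 centre [ 0.5559 -0.1068]
top edge 0.0569425896767534 yaw -24.039118237652126 centre [ 0.5493 -0.0971]
base [[ 0.5943 -0.0666]
 [ 0.551  -0.0463]
 [ 0.5165 -0.1352]] 0.047847081075234936 0.09536670290531757 yaw -25.10214759609871 yaw2 -21.182294412400438 centre [ 0.5554 -0.1009]
cheek tops [[ 0.5926 -0.0869]
 [ 0.547  -0.0667]]
[ 0.5559 -0.1033  0.0778]
```

Call:
arm_command(
  series=[0,0,0.6,0,0,0,1,0,0,1.2,0,0,0,1,0,0,1.8,0,0,0,1,0,0,2.4,0,0,0,1,0,0,3,0,0,0,1,0,0,3,0,0,0,1],
)

```text
time: 21.22
eef_pos: [0.5552, -0.1039, 0.0464]
tcp_rot: [0.843, 0.538, -0.001, -0.0]
contact_force: [-1.0, -1.7, -1.2]
opening: 0.717
finger_force: 38.6
```

Call:
arm_command(
  series=[0,0,0.6,0,0,0,1,0,0,1.2,0,0,0,1,0,0,1.8,0,0,0,1,0,0,2.4,0,0,0,1,0,0,2.4,0,0,0,1],
)

```text
time: 21.63
eef_pos: [0.5558, -0.1042, 0.0224]
tcp_rot: [0.843, 0.537, -0.0, 0.0]
contact_force: [0.4, -4.3, -2.4]
opening: 0.711
finger_force: 38.4
```

Call:
arm_command(
  series=[-0.1,0,0.4,0,0,0,1,-0.1,0,0.8,0,0,0,1,-0.1,0,1.2,0,0,0,1,-0.1,0,1.6,0,0,0,1,-0.1,0,1.8,0,0,0,1,-0.1,0,1.8,0,0,0,1],
)

```text
time: 22.13
eef_pos: [0.5548, -0.1036, 0.0047]
tcp_rot: [0.843, 0.538, -0.0, -0.001]
contact_force: [0.0, -0.2, -1.5]
opening: 0.716
finger_force: 38.7
```

Call:
arm_command(
  series=[0,0,0.1,0,0,0,1,0,0,0.2,0,0,0,1,0,0,0.3,0,0,0,1,0,0,0.3,0,0,0,1],
)

```text
time: 22.47
eef_pos: [0.5556, -0.1043, 0.0027]
tcp_rot: [0.843, 0.538, 0.0, -0.0]
contact_force: [-0.3, -0.2, -1.3]
opening: 0.717
finger_force: 38.7
```

Call:
arm_command(
  series=[0,0,0.1,0,0,0,1,0,0,0.2,0,0,0,1,0,0,0.2,0,0,0,1],
)

```text
time: 22.72
eef_pos: [0.5558, -0.1045, 0.0015]
tcp_rot: [0.843, 0.538, 0.0, 0.0]
contact_force: [-1.7, 0.7, 3.0]
opening: 0.717
finger_force: 39.2
```

Call:
arm_command(
  series=[0,0,0.1,0,0,0,1,0,0,0.1,0,0,0,1,0,0,0.1,0,0,0,1],
)

```text
time: 22.97
eef_pos: [0.5558, -0.1045, 0.0015]
tcp_rot: [0.843, 0.538, -0.0, -0.0]
contact_force: [-3.9, 2.7, 8.1]
opening: 0.713
finger_force: 39.8
```

The block is seated: contact came at the predicted height. I'll release it and withdraw straight up.

Call:
arm_command(
  series=[0,0,-0.1,0,0,0,0,0,0,-0.1,0,0,0,0,0,0,-0.1,0,0,0,0,0,0,-0.1,0,0,0,0,0,0,-2,0,0,0,0,0,0,-5,0,0,0,0,0,0,-9,0,0,0,0,0,0,-13,0,0,0,0,0,0,-17,0,0,0,0,0,0,-21,0,0,0,0],
)

```text
time: 23.8
eef_pos: [0.5552, -0.1043, 0.2114]
tcp_rot: [0.843, 0.538, -0.0, -0.0]
contact_force: [1.0, -1.4, 0.7]
opening: 0.998
finger_force: 0.0
```

Call:
arm_command(
  series=[-18,10,-2,0,0,0,0,-18,10,-2,0,0,0,0,-18,10,-2,0,0,0,0,-18,10,-2,0,0,0,0,-18,10,-2,0,0,0,0,-18,10,-2,0,0,0,0,-18,10,-2,0,0,0,0],
)

```text
time: 24.38
eef_pos: [0.5699, -0.3119, 0.2292]
tcp_rot: [0.844, 0.536, -0.0, -0.0]
contact_force: [0.3, 2.0, -1.0]
opening: 1.001
finger_force: 0.0
```

```bash
python3 - <<'E'
from h import *
s=telemetry.get_state();print(s['eef_pos'],s['time'],s['opening'],s['contact_force'])
for n,x,y,z in(('top',.5556,-.1035,.05),('side',.5556,-.1035,.05)):
    C=grab(n);P=proj(C,[[x,y,z]])[0].astype(int);x0,y0=P-26
    h=cv2.cvtColor(C['color'],cv2.COLOR_BGR2HSV)[y0:y0+52,x0:x0+52].astype(int)
    m=((h[...,0]>=12)&(h[...,0]<26)&(h[...,1]>60)&(h[...,2]>125)).astype(np.uint8)*255
    m=cv2.morphologyEx(m,cv2.MORPH_CLOSE,np.ones((5,5)));m=cv2.morphologyEx(m,cv2.MORPH_OPEN,np.ones((3,3)))
    for c in cv2.findContours(m,0,2)[0]:
        if cv2.contourArea(c)>60: print(n,cv2.contourArea(c),cv2.minAreaRect((onz(C,c.reshape(-1,2)+[x0,y0],.05)[:,:2]*1000).astype(np.float32)))
    if n=='top': cv2.imwrite('pics/fin.png',cv2.resize(np.hstack([C['color'][y0-6:y0+58,x0-6:x0+58]]),None,fx=8,fy=8,interpolation=2))
E
```

```text
[ 0.56986444 -0.3119446   0.22915736] 24.3833 1.0014981453893383 [ 0.31429139  1.98239943 -0.95771265]
top 559.0 ((556.7603759765625, -99.96493530273438), (49.83183288574219, 59.982994079589844), 66.70592498779297)
side 224.0 ((564.2332763671875, -104.27474212646484), (46.39873123168945, 81.7298583984375), 66.24710083007812)
```

Call:
arm_command(
  series=[0,0,0,0,0,0,0,0,0,0,0,0,0,0,0,0,0,0,0,0,0,0,0,0,0,0,0,0],
)

```text
time: 24.82
eef_pos: [0.5705, -0.3088, 0.23]
tcp_rot: [0.843, 0.538, 0.0, 0.0]
contact_force: [0.7, 0.5, 0.0]
opening: 0.999
finger_force: 0.0
```

```bash
python3 -c "
from h import *
print(ctrl.sign_off())"
```

```text
the job is handed in; nothing more can be done
None
```

I handed the job in at about 25 s of the 61 s allowed: gate drawn to its stop (about 11 N pull), block set down on the bench, re-gripped by its ends and seated in the wooden cradle; sign-off returned no verdict, and after letting go I checked the block only by a rough camera measurement and did not re-check the gate.

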